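# Shut the balance's shield and tare it

## Task

Tare the laboratory balance: with your fingertips, gently push the blue-edged sliding lid of its clear shield fully shut, and only then gently press the green key all the way down and let it come up again. Push and press only, do not grip anything; leave the other three keys, the dish on the pan and the things on the bench alone, and withdraw clear of everything.

Things in the scene. Friction and masses are not known exactly. Their poses are not given: they have to be found in the camera images.
- balance: White balance fixed on the bench, 300 (own x) by 230 mm (y). Origin: centre of its underside; x points away from the robot's side, y left. Deck 60 mm high; on it four keys in a row at x = -112, y = +-24 and +-72 mm. Clear box (shield) 160 by 160 mm round the pan, centred at x = 40, y = 0, from the deck to 160 mm above the bench; its near wall is 72 mm behind the row of keys.
- lid (a joint): Clear flat lid of the shield, blue edges, 164 by 164 by 6 mm, underside 160 mm above the bench. It only slides, level, along the balance's y: 0 is fully shut, positive is out to the balance's +y (left), at most 0.10 m. It starts 50 to 90 mm open, takes about 1.5 N to slide and stays where it is left.
- lid_tab (a point): Middle of the top edge of the outer (+y) face of the upright blue tab on the lid's +y edge. Tab: 100 mm long (balance x), 12 mm thick (y), 28 mm above the lid's top; this point is 194 mm above the bench and slides with the lid. Pushing the outer face to the balance's -y shuts the lid. Beyond this face there are only two thin runners just under lid height, 80 mm either side.
- tare (a joint): Travel of the green tare key: 0 is up, 0.006 m is fully down. A spring brings it up again; it starts to move at about 1.2 N and is fully down at 4 N.
- tare_base: green (tare) round push key, 22 mm across, in a black collar 38 mm across and 12 mm tall; one of four in a row on the balance's deck, 48 mm apart (which sits where varies). Origin at the centre of the collar's underside, on the deck 60 mm above the bench; axes as the balance's.
- power (a joint): red (power) round push key, 22 mm across, in a black collar 38 mm across and 12 mm tall; one of four in a row on the balance's deck, 48 mm apart (which sits where varies). Value: travel, 0 up, 0.006 m fully down. To be left alone.
- unit (a joint): yellow (unit) round push key, 22 mm across, in a black collar 38 mm across and 12 mm tall; one of four in a row on the balance's deck, 48 mm apart (which sits where varies). Value: travel, 0 up, 0.006 m fully down. To be left alone.
- memory (a joint): white (memory) round push key, 22 mm across, in a black collar 38 mm across and 12 mm tall; one of four in a row on the balance's deck, 48 mm apart (which sits where varies). Value: travel, 0 up, 0.006 m fully down. To be left alone.
- power_top (a point): Centre of the top face of the red power key, 82 mm above the bench.
- unit_top (a point): Centre of the top face of the yellow unit key, 82 mm above the bench.
- memory_top (a point): Centre of the top face of the white memory key, 82 mm above the bench.
- tare_top (a point): Centre of the top face of the green tare key, 82 mm above the bench when up, 10 mm above its collar.
- amber: A small amber bottle with black cap, 50 mm across and 110 mm tall, standing loose on the bench to the left of the balance, lower than the lid; origin at the centre of its underside. Bystander.
- spool: A small red plastic spool, 44 mm across and 40 mm tall, standing loose on the bench to the right of the balance; origin at the centre of its underside. Bystander.
- beaker: A glass beaker, 68 mm across and 90 mm tall, standing loose on the bench to the right of the balance; origin at the centre of its underside. Bystander.
- dish: A white weighing dish, 64 mm across and 22 mm tall, standing loose on the balance's pan inside the shield; origin at the centre of its underside, 68 mm above the bench. Bystander.

How it is judged:
On the way, in this order (a step that is already met when the one before it is completed fails the run):
1. the lid is pushed shut (value of joint lid below 0.005 m), for 0.1 s.
2. the green key is pressed down (value of joint tare above 0.004 m), for 0.05 s.
3. the green key is up again, the lid still shut (value of joint tare below 0.0015 m and value of joint lid below 0.005 m), for 0.2 s.
At the end, for the whole second after the job is handed in: Lid within 5 mm of shut; then the green key was pressed at least 4 mm of its 6 mm; all keys up again (within 1.5 mm); bottle, spool, beaker and dish upright, at rest, within 12 mm of their starts; never over 30 N on balance, lid or green key (all of step 3 and value of joint each of power, unit, memory below 0.0015 m and distance of each of amber, spool, beaker, dish from where it was at the start of the episode below 0.012 m and angle between each of amber, spool, beaker, dish's own z axis and vertical below 0.2 rad and linear speed of each of amber, spool, beaker, dish below 0.02 m/s); the robot touches nothing.
It fails at once if the green key was pressed while the lid was not shut (value of joint tare above 0.002 m and value of joint lid above 0.006 m).
It fails at once if another key was pressed (value of joint any of power, unit, memory above 0.002 m).
It fails at once if the bottle, spool, beaker or dish was moved, lifted or tipped (distance of any of amber, spool, beaker, dish from where it was at the start of the episode above 0.012 m or angle between any of amber, spool, beaker, dish's own z axis and vertical above 0.25 rad).
It fails at once if the balance, lid or green key was pushed harder than 30 N or gripped (contact force between any of the fingers, the arm and balance above 30 N or contact force between any of the fingers, the arm and tare_base above 30 N).
It also fails if it takes over 40 s, if anything falls off the work surface, if the arm or the gripper's body presses on something with over 40 N, if the wrist force passes 120 N, or if a joint passes its speed limit or range.

## Robot

A 6-joint arm with a two-finger parallel gripper is mounted at the origin on the work surface. World frame = base frame: x ahead of the robot, y to its left, z up, the work surface at z = 0. Lengths are in m, angles in rad, forces in N, time in s.
With the tool pointing down it reaches from about 0.425 to 0.95 m from the base axis. Payload 3.5 kg.
Tool frame: the origin (TCP) lies midway between the tips of the shut fingers; the grasp point (between the pads) lies 19 mm behind it (ctrl.tcp_to_grasp is the distance from the TCP to the grasp point, in m); z points along the fingers, x is the direction in which the jaws open and shut, and the axes are right-handed (so a half turn about z gives the same grasp; the last joint's range is limited). The gripper opens to 85 mm and grips with 20 to 120 N. Pads are 22 mm wide; open, the fingers measure 114 mm over their backs; the gripper's body (76 mm by 85 mm) begins 54 mm behind the grasp point. The pads swing forward as they close: fully open they stand 13 mm farther back than shut.
Start: joints at [-1.309, 0.286, 1.577, -0, 1.279, -0.15], TCP at [0.27, -0.619, 0.231] pointing down, gripper open.
Joint ranges: [-2.77, 2.77], [-0.9, 2.22], [0.21, 2.48], [-1.53, 4.67], [0.24, 2.81], [-2.84, 2.84]. Speed limits (rad/s): [2.79, 2.79, 3.14, 3.14, 3.14, 3.14].

## Interface

Orientations are given as a unit quaternion [x, y, z, w].
In Python, from plant import ctrl, cams, workorder, spotter gives the robot as it stands. The module is installed in compiled form; this text tells all that it offers.
- The arm moves only by the tool send_rows, never from a script. Its argument "motion" is one flat list of numbers, 5 for each row, row after row: the shift along the tool's x, y, z in cm, then the turn about the tool's z in rad, then the finger opening in cm, from 0 to 8.54. In form: [tx, ty, tz, spin, gripper, tx, ty, tz, spin, gripper, ...]. A call has 1 to 12 rows; each row shifts and turns the pose as measured when the row begins, along the tool's axes as they then stand; what a row does not reach is not made up. A row lasts 1/10 s, in which the tool goes at most 50 mm and 8.59 degrees, less where a joint would pass 70% of its speed; a pose out of reach is approached as far as the arm can. A call is refused whole if a number of a shift passes 5 or a number of a turn 0.15, either way. A call with a gripper value outside its range is refused whole. The fingers move at their own pace and stop on an object; "grip_force" is the grip in N (left out, the last holds). Time passes only in rows, so rows that do not move let the fingers close. It gives the time, the measured TCP pose, the force and the opening at its end, in the units of the state.
- ctrl.get_state(): the state, without advancing time (a new reading comes with each control period).
- cams.read_camera(name): name is "scene" or "side" or "wrist"; returns (picture, depth): 384x512x3 uint8, red, green, blue; 384x512 float32, m along the optical axis (not along the pixel's ray), 0 where there is no reading.
- cams.camera_params(name): a dict with "fx", "fy", "cx", "cy" (pixels), "xyz" and "attitude" of the camera in the world; the wrist camera has in their place "mount" (4x4, takes a point from camera to tool coordinates, whose origin is the TCP and whose axes are the tool frame's). Camera axes: x right, y down, z forward; pixel columns grow to the right and rows downward; lengths in m; the calibration is good to about 2 mm. A picture is of the moment at which its call begins: read the wrist's pose just before it. camera_params takes no time and is no camera call.
- workorder.sign_off(): hands the job in, once; it reports no verdict.
Trained networks look in the newest picture that a camera, given by its name, has taken for a name from the list of things; names that differ only in an ending like _2 or _b are one class to them, and where a whole thing is asked for, a point or a joint stands for the part that bears it (a point fixed in the world has none). Each returns a list of dicts, best first, with "conf" (0 to 1); they miss things now and then, are a little off and sometimes report something else, mostly with a low value. They report only what shows in the picture. A call takes as long as a camera call.
- spotter.trace(target, camera): "mask" (384x512 bool, what is visible of it) and "bbox" ([left, top, width, height] in pixels, round what is visible of it).
The state is a dict: "time": time; "qpos": joint angles; "dq": joint speeds; "joint_efforts": joint torques, N m; "eef_pos": TCP position; "tcp_rot": TCP orientation; "contact_force": force on the tool from outside, world axes, zero at the start; "wrist_torque": the same for the moment, N m; "opening": opening from 0.0 (shut) to 1.0 (fully open).
Only numpy, scipy, OpenCV 4.12 (cv2) and the standard library are available. Lean on these libraries where they do the work, as an engineer would, in place of code of your own. Each camera call takes 0.05 s, during which the arm holds its last target.

## Working session

There is one attempt and no reset: what is moved stays moved. The work goes in short steps, Python scripts to look and compute and a tool call to move; the robot and the scene stay as the last step left them, time stands still between calls to the robot, and variables do not carry over. Pictures are saved under pics/ and viewed, and the job is handed in when it is done.

Besides the shell and the picture viewer there is one more tool, called after ">>>" by a JSON object that holds its "name" and its "arguments", one argument or row to a line. send_rows: Moves the arm, as the interface text tells. Its arguments: {"type":"object","properties":{"motion":{"type":"array","items":{"type":"number"}},"grip_force":{"type":"number"}},"required":["motion"]}

```bash
mkdir -p pics; cat > h.py <<'E'
import numpy as np, cv2
from plant import ctrl, cams, workorder, spotter
from scipy.spatial.transform import Rotation as R
def save(n,im): cv2.imwrite('pics/'+n+'.png',im[:,:,::-1])
E
python3 - <<'E'
from h import *
s=ctrl.get_state(); print({k:np.round(v,3) for k,v in s.items()})
for c in ("scene","side","wrist"):
    im,d=cams.read_camera(c); save(c+'0',im); np.savez('pics/'+c,im=im,d=d)
    print(c,cams.camera_params(c))
E
```

```text
{'time': np.float64(0.0), 'qpos': array([-1.309,  0.287,  1.578, -0.   ,  1.279, -0.15 ]), 'dq': array([-0.   ,  0.001, -0.   ,  0.   , -0.001,  0.002]), 'joint_efforts': array([ 0.0000e+00, -4.0598e+01, -2.9262e+01, -0.0000e+00,  6.0000e-03,
       -0.0000e+00]), 'eef_pos': array([ 0.27 , -0.618,  0.23 ]), 'tcp_rot': array([ 0.837, -0.548, -0.001, -0.001]), 'contact_force': array([-0.453, -0.829, -0.189]), 'wrist_torque': array([ 0.009, -0.016,  0.038]), 'opening': np.float64(1.0)}
scene {'fx': 448.70366532256975, 'fy': 448.70366532256975, 'cx': 257.65745842003844, 'cy': 194.14058270643352, 'xyz': array([0.90963345, 0.42032012, 0.92038596]), 'attitude': array([ 0.30759189,  0.89731386, -0.29617428, -0.11178489])}
side {'fx': 416.75898894093234, 'fy': 416.75898894093234, 'cx': 253.3458245926024, 'cy': 195.88420360450786, 'xyz': array([ 0.34506941, -0.61792106,  0.75192772]), 'attitude': array([ 0.91085565, -0.14802194,  0.05528566, -0.38128072])}
wrist {'fx': 307.25169843815513, 'fy': 307.25169843815513, 'cx': 251.91531061886934, 'cy': 190.88568956430277, 'mount': array([[ 9.99999156e-01,  1.27500436e-03,  2.51493818e-04,
        -8.35677292e-05],
       [-1.29549304e-03,  9.62697555e-01,  2.70576679e-01,
        -6.89422745e-02],
       [ 1.02873962e-04, -2.70576776e-01,  9.62698394e-01,
        -1.42391054e-01],
       [ 0.00000000e+00,  0.00000000e+00,  0.00000000e+00,
         1.00000000e+00]])}
```

View pics/scene0.png

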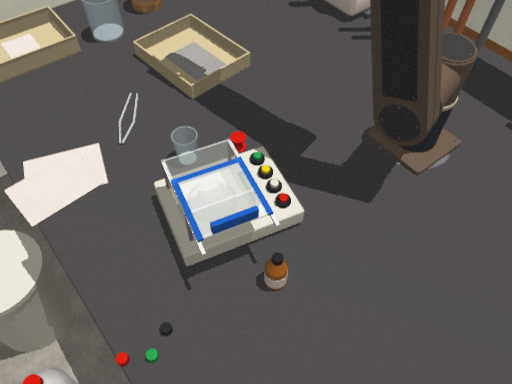

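View pics/side0.png

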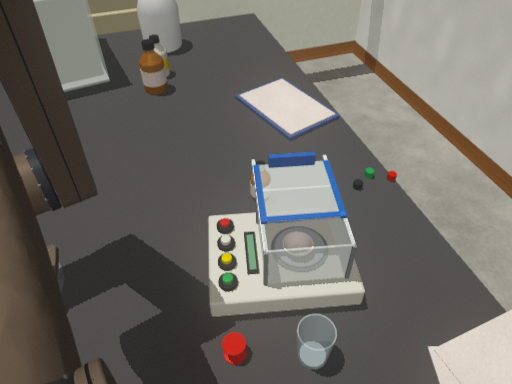

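```bash
cat >> h.py <<'E'
def world(c,m,d):
    p=cams.camera_params(c); v,u=np.nonzero(m&(d>0)); z=d[v,u]
    P=np.c_[(u-p['cx'])/p['fx']*z,(v-p['cy'])/p['fy']*z,z]
    return R.from_quat(p['attitude']).apply(P)+p['xyz']
E
python3 - <<'E'
from h import *
for c in ("scene","side"):
    d=np.load('pics/'+c+'.npz')['d']
    for t in ("tare_top","power_top","unit_top","memory_top","lid_tab","balance","amber","beaker","spool","dish"):
        r=spotter.trace(t,c)
        for q in r[:2]:
            P=world(c,q['mask'],d)
            print(c,t,round(q['conf'],2),q['bbox'],len(P),np.round(np.median(P,0),3) if len(P) else '',np.round(P.max(0),3) if len(P) else '')
            np.save(f'pics/m_{c}_{t}',r[0]['mask'])
E
```

```text
scene tare_top 0.4 [250.5, 151.3, 11.7, 9.5] 52 [ 0.435 -0.161  0.081] [ 0.444 -0.153  0.085]
scene unit_top 0.19 [153.9, 140.2, 149.4, 124.5] 11475 [ 0.61  -0.065  0.153] [0.73  0.066 0.197]
scene memory_top 0.75 [171.8, 129.3, 24.3, 27.4] 567 [ 0.543 -0.335  0.071] [ 0.604 -0.212  0.159]
scene memory_top 0.55 [267.2, 180.9, 12.3, 10.3] 76 [ 0.457 -0.068  0.081] [ 0.467 -0.057  0.086]
scene lid_tab 0.98 [173.5, 157.9, 98.1, 85.4] 5147 [ 0.619 -0.054  0.166] [0.711 0.038 0.197]
scene lid_tab 0.6 [228.8, 131.1, 18.3, 24.1] 261 [ 0.413 -0.269  0.038] [ 0.498 -0.184  0.158]
scene balance 0.57 [155.6, 137.4, 147.8, 127.4] 11521 [ 0.609 -0.065  0.15 ] [0.73  0.066 0.197]
scene balance 0.57 [261.1, 252.9, 28.0, 38.5] 740 [0.599 0.112 0.07 ] [0.616 0.128 0.113]
scene amber 0.6 [263.0, 253.7, 26.0, 37.1] 699 [0.6   0.112 0.072] [0.616 0.128 0.113]
scene beaker 0.81 [170.9, 128.1, 23.7, 28.1] 555 [ 0.544 -0.337  0.072] [ 0.581 -0.287  0.093]
scene beaker 0.44 [251.5, 153.8, 8.5, 6.8] 64 [ 0.435 -0.161  0.08 ] [ 0.445 -0.153  0.085]
scene spool 0.77 [229.5, 131.9, 17.1, 20.7] 240 [ 0.413 -0.26
[... 640 characters left out ...]
, 164.1] 17081 [ 0.572 -0.14   0.075] [0.817 0.219 0.198]
side amber 0.49 [251.6, 159.9, 14.8, 41.2] 131 [0.568 0.096 0.055] [0.599 0.113 0.114]
side amber 0.35 [221.1, 271.6, 15.3, 22.5] 313 [ 0.433 -0.17   0.074] [ 0.454 -0.137  0.086]
side beaker 0.89 [298.0, 312.0, 39.8, 59.1] 1705 [ 0.55  -0.316  0.056] [ 0.598 -0.25   0.094]
side beaker 0.69 [224.7, 235.3, 2.7, 5.9] 56 [ 0.454 -0.075  0.082] [ 0.463 -0.065  0.085]
side spool 0.84 [220.1, 330.9, 28.9, 35.6] 642 [ 0.41  -0.282  0.04 ] [ 0.438 -0.255  0.046]
side dish 0.96 [283.3, 229.8, 31.1, 20.2] 399 [ 0.594 -0.123  0.083] [ 0.62  -0.107  0.095]
side dish 0.24 [221.6, 271.6, 16.4, 20.3] 290 [ 0.432 -0.171  0.074] [ 0.453 -0.139  0.086]
```

The scene picture shows the keys from right to left as green (257,157), yellow (265,171), white (274,185) and red (283,200), with the blue tab at (235,220) and the amber bottle at (276,272). The networks' labels for power and unit don't match that, so I'll fit the balance pose from colour and depth instead.

```bash
python3 - <<'E'
from h import *
res={}
for c in ("scene","side"):
    z=np.load('pics/'+c+'.npz'); im,d=z['im'],z['d']; hsv=cv2.cvtColor(im,cv2.COLOR_RGB2HSV).astype(int)
    H,S,V=hsv[...,0],hsv[...,1],hsv[...,2]
    full=world(c,np.ones_like(d,bool),np.where(d>0,d,1e-6)).reshape(384,512,3)
    X,Y,Z=full[...,0],full[...,1],full[...,2]
    box=(X>.38)&(X<.52)&(Y>-.22)&(Y<.02)&(Z>.077)&(Z<.088)
    for n,m in dict(green=(abs(H-65)<20)&(S>150),yellow=(abs(H-28)<8)&(S>150),red=((H<8)|(H>172))&(S>150),white=(S<50)&(V>150)).items():
        P=full[box&m]; print(c,n,len(P),np.round(P.mean(0),4) if len(P) else '',np.round((P.max(0)+P.min(0))/2,4) if len(P) else '')
    b=(abs(H-110)<15)&(S>120)&(X>.45)&(X<.8)&(Y>-.3)&(Y<.2)
    P=full[b&(Z>.186)&(Z<.2)]
    r=cv2.minAreaRect(P[:,:2].astype(np.float32)*1000); print('tab',len(P),r,np.round(cv2.boxPoints(r)),P[:,2].max(), np.percentile(P[:,2],[5,50,95]))
    P=full[b&(Z>.155)&(Z<.172)]
    r=cv2.minAreaRect(P[:,:2].astype(np.float32)*1000); print('lid',len(P),r,np.round(cv2.boxPoints(r)))
E
```

```text
scene green 46 [ 0.4345 -0.1616  0.0812] [ 0.4333 -0.1627  0.081 ]
scene yellow 53 [ 0.4459 -0.115   0.0812] [ 0.4451 -0.1154  0.0816]
scene red 61 [ 0.4675 -0.0223  0.0812] [ 0.4665 -0.0228  0.0813]
scene white 48 [ 0.4555 -0.0696  0.0819] [ 0.4557 -0.0696  0.0819]
tab 334 ((631.1196899414062, 14.034292221069336), (13.343196868896484, 98.77655792236328), 76.9177474975586) [[582.  19.]
 [678.  -4.]
 [681.   9.]
 [585.  32.]] 0.19718367510900214 [0.18717063 0.19306032 0.19553848]
lid 965 ((613.1130981445312, -60.85419464111328), (167.31146240234375, 163.86141967773438), 76.91582489013672) [[ 514. -124.]
 [ 674. -161.]
 [ 712.    2.]
 [ 552.   39.]]
side green 53 [ 0.4325 -0.1655  0.0832] [ 0.4326 -0.1661  0.0831]
side yellow 81 [ 0.443  -0.1207  0.0823] [ 0.4433 -0.1196  0.0813]
side red 58 [ 0.4645 -0.0285  0.0825] [ 0.465  -0.0275  0.0817]
side white 72 [ 0.4593 -0.077   0.0828] [ 0.4819 -0.0962  0.0816]
tab 299 ((629.952880859375, 11.781740188598633), (15.216530799865723, 97.92825317382812), 77.30367279052734) [[581.  15.]
 [676.  -6.]
 [679.   8.]
 [584.  30.]] 0.1983246856314036 [0.18679193 0.19405106 0.19663254]
lid 1045 ((613.145751953125, -61.66644287109375), (168.03062438964844, 164.0398712158203), 76.9198226928711) [[ 514. -125.]
 [ 674. -162.]
 [ 712.    2.]
 [ 552.   39.]]
```

Keys and lid agree: the balance is yawed about -13.1° and the lid is about 69 mm open. First I'll close the fingers, rise and turn the tool so its x lies along balance x.

>>> {"name": "send_rows", "arguments": {
  "motion": [0, 0, -0.5, -0.133, 0, 0, 0, -0.5, -0.133, 0, 0, 0, -0.5, -0.133, 0, 0, 0, -0.5, -0.133, 0, 0, 0, -0.5, -0.133, 0, 0, 0, -0.5, -0.133, 0, 0, 0, 0, -0.133, 0, 0, 0, 0, 0, 0],
  "grip_force": 20
}}

```text
time: 1.95
eef_pos: [0.2701, -0.6183, 0.2621]
tcp_rot: [0.995, -0.095, -0.0, -0.0]
contact_force: [-0.2, -0.4, 1.1]
opening: -0.001
```

```bash
cat >> h.py <<'E'
G=np.array([.4335,-.1645]); a=np.deg2rad(-13.1)
def loc(c=G):
    s=ctrl.get_state(); p=s['eef_pos']; M=R.from_quat(s['tcp_rot']).as_matrix()
    bx=np.array([np.cos(a),np.sin(a),0]); by=np.array([-np.sin(a),np.cos(a),0])
    O=np.r_[G,0]+.072*by+.112*bx
    print('t',round(s['time'],2),'tcp',np.round(p,4),'yaw err deg',round(np.degrees(np.arctan2(M[1,0],M[0,0])-a),2),'tilt z',np.round(M[:,2],3),'bal xyz mm',np.round([(p-O)@bx*1e3,(p-O)@by*1e3,p[2]*1e3],1),'F',np.round(s['contact_force'],1),'op',round(s['opening'],3))
    return M.T,p,O,bx,by
def togo(X,Y,Z):
    MT,p,O,bx,by=loc(); w=O+bx*X/1e3+by*Y/1e3; w[2]=Z/1e3
    print('shift in tool cm',np.round(MT@(w-p)*100,2))
E
python3 -c "
from h import *
togo(40,210,260)"
```

```text
t 1.95 tcp [ 0.2701 -0.6183  0.2621] yaw err deg 2.18 tilt z [-0.     0.001 -1.   ] bal xyz mm [-168.3 -551.   262.1] F [-0.2 -0.4  1.1] op -0.001
shift in tool cm [ 23.7  -75.26   0.26]
```

>>> {"name": "send_rows", "arguments": {
  "motion": [1.2, -3.7, 0, 0.038, 0, 1.2, -3.7, 0, 0, 0, 1.2, -3.7, 0, 0, 0, 1.2, -3.7, 0, 0, 0, 1.2, -3.7, 0, 0, 0, 1.2, -3.7, 0, 0, 0, 1.2, -3.7, 0, 0, 0, 1.2, -3.7, 0, 0, 0, 1.2, -3.7, 0, 0, 0, 1.2, -3.7, 0, 0, 0]
}}

```text
time: 2.95
eef_pos: [0.4794, -0.2803, 0.2611]
tcp_rot: [0.991, -0.136, 0.0, 0.0]
contact_force: [0.5, -0.8, 0.5]
opening: 0.0
```

```bash
python3 -c "
from h import *
togo(40,205,260)"
```

```text
t 2.95 tcp [ 0.4794 -0.2803  0.2611] yaw err deg -2.59 tilt z [ 0.001 -0.001 -1.   ] bal xyz mm [ -41.1 -174.4  261.1] F [ 0.5 -0.8  0.5] op 0.0
shift in tool cm [  6.38 -38.27   0.09]
```

>>> {"name": "send_rows", "arguments": {
  "motion": [0.7, -3.8, 0, -0.02, 0, 0.7, -3.8, 0, 0, 0, 0.7, -3.8, 0, 0, 0, 0.7, -3.8, 0, 0, 0, 0.7, -3.8, 0, 0, 0, 0.7, -3.8, 0, 0, 0, 0.7, -3.8, 0, 0, 0, 0.7, -3.8, 0, 0, 0, 0.7, -3.8, 0, 0, 0, 0.7, -3.8, 0, 0, 0, 0, 0, 0, 0, 0]
}}

```text
time: 4.05
eef_pos: [0.6545, 0.0873, 0.2612]
tcp_rot: [0.99, -0.142, 0.002, 0.0]
contact_force: [-0.9, -0.6, -1.0]
opening: -0.004
```

```bash
python3 -c "
from h import *
togo(40,195,176)
im,d=cams.read_camera('wrist'); save('w1',im)
im,d=cams.read_camera('scene'); save('s1',im)"
```

```text
t 4.05 tcp [0.6545 0.0873 0.2612] yaw err deg -3.22 tilt z [ 0.004 -0.001 -1.   ] bal xyz mm [ 46.2 223.3 261.2] F [-0.9 -0.6 -1. ] op -0.004
shift in tool cm [-0.49  2.86  8.52]
```

View pics/w1.png

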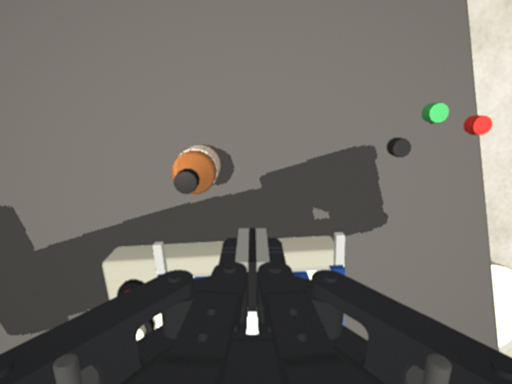

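View pics/s1.png

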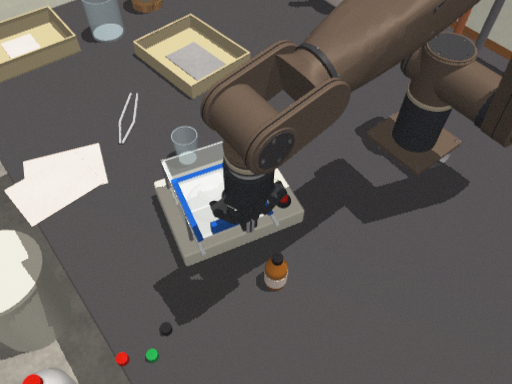

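The fingers hang between the two runners (wrist view, columns 160 and 340), outside the tab and clear of the bottle at (195,170). Now I'll descend.

>>> {"name": "send_rows", "arguments": {
  "motion": [-0.2, 0.6, 2, -0.056, 0, -0.2, 0.6, 2, 0, 0, -0.1, 0.6, 2, 0, 0, 0, 0.5, 1.5, 0, 0, 0, 0, 0.8, 0, 0, 0, 0, 0, 0, 0]
}}

```text
time: 4.75
eef_pos: [0.6422, 0.0555, 0.1772]
tcp_rot: [0.993, -0.121, 0.003, 0.002]
contact_force: [-0.3, 0.5, 1.2]
opening: -0.0
```

```bash
python3 -c "
from h import *
togo(40,162,176)
im,d=cams.read_camera('scene'); save('s2',im[120:300,130:330].repeat(3,0).repeat(3,1))"
```

```text
t 4.75 tcp [0.6422 0.0555 0.1772] yaw err deg -0.79 tilt z [ 0.005 -0.005 -1.   ] bal xyz mm [ 41.4 189.5 177.2] F [-0.3  0.5  1.2] op -0.0
shift in tool cm [-0.1   2.76  0.13]
```

View pics/s2.png

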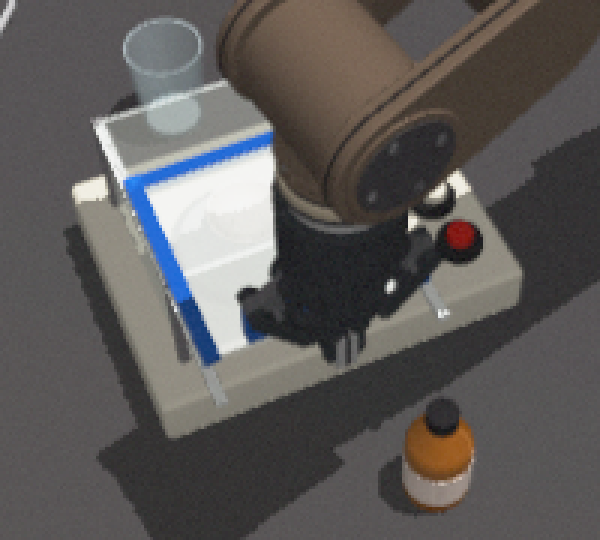

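>>> {"name": "send_rows", "arguments": {
  "motion": [0, 0.6, 0, -0.01, 0, 0, 0.6, 0, 0, 0, 0, 0.5, 0, 0, 0, 0, 0.4, 0, 0, 0, 0, 0.4, 0, 0, 0, 0, 0.4, 0, 0, 0, 0, 0.4, 0, 0, 0, 0, 0.4, 0, 0, 0]
}}

```text
time: 5.6
eef_pos: [0.6362, 0.0179, 0.1828]
tcp_rot: [0.993, -0.115, 0.008, 0.001]
contact_force: [1.0, 1.6, -1.1]
opening: -0.001
```

```bash
python3 -c "
from h import *
togo(40,93,176)"
```

```text
t 5.6 tcp [0.6362 0.0179 0.1828] yaw err deg -0.15 tilt z [ 0.015 -0.003 -1.   ] bal xyz mm [ 44.  151.6 182.8] F [ 1.   1.6 -1.1] op -0.001
shift in tool cm [-0.4   5.86  0.68]
```

>>> {"name": "send_rows", "arguments": {
  "motion": [-0.1, 0.5, 0.15, 0, 0, -0.1, 0.5, 0.15, 0, 0, -0.1, 0.5, 0.15, 0, 0, -0.1, 0.5, 0.15, 0, 0, 0, 0.5, 0.1, 0, 0, 0, 0.5, 0.1, 0, 0, 0, 0.5, 0.1, 0, 0, 0, 0, 0, 0, 0]
}}

```text
time: 6.4
eef_pos: [0.6241, -0.0186, 0.1745]
tcp_rot: [0.993, -0.115, 0.009, 0.001]
contact_force: [0.0, -0.1, -0.4]
opening: 0.002
```

```bash
python3 -c "
from h import *
togo(40,93,178)"
```

```text
t 6.4 tcp [ 0.6241 -0.0186  0.1745] yaw err deg -0.16 tilt z [ 0.018 -0.004 -1.   ] bal xyz mm [ 40.6 113.3 174.5] F [ 0.  -0.1 -0.4] op 0.002
shift in tool cm [-0.04  2.03 -0.36]
```

>>> {"name": "send_rows", "arguments": {
  "motion": [0, 0.4, -0.1, 0, 0, 0, 0.4, -0.1, 0, 0, 0, 0.3, 0, 0, 0, 0, 0.3, 0, 0, 0, 0, 0, 0, 0, 0]
}}

```text
time: 6.9
eef_pos: [0.6199, -0.0332, 0.1753]
tcp_rot: [0.993, -0.115, 0.008, 0.001]
contact_force: [0.1, 1.0, -0.7]
opening: 0.003
```

```bash
cat > lid.py <<'E'
from h import *
togo(40,93,178)
import sys
z={}
for c in ("scene","side"):
    im,d=cams.read_camera(c); save(sys.argv[1]+c,im)
    hsv=cv2.cvtColor(im,cv2.COLOR_RGB2HSV).astype(int); H,S=hsv[...,0],hsv[...,1]
    f=world(c,np.ones_like(d,bool),np.where(d>0,d,1e-6)).reshape(384,512,3); X,Y,Z=f[...,0],f[...,1],f[...,2]
    P=f[(abs(H-110)<15)&(S>120)&(X>.45)&(X<.8)&(Y>-.3)&(Y<.2)&(Z>.155)&(Z<.172)]
    _,p,O,bx,by=0,0,0,0,0
    bx=np.array([np.cos(a),np.sin(a),0]); by=np.array([-np.sin(a),np.cos(a),0]); O=np.r_[G,0]+.072*by+.112*bx
    q=(P-O)@by*1e3; q2=(P-O)@bx*1e3
    print(c,'lid y pct',np.round(np.percentile(q,[.5,2,50,98,99.5])),'x',np.round(np.percentile(q2,[.5,99.5])))
E
python3 lid.py a
```

```text
t 6.9 tcp [ 0.6199 -0.0332  0.1753] yaw err deg -0.15 tilt z [ 0.016 -0.003 -1.   ] bal xyz mm [ 39.8  98.1 175.3] F [ 0.1  1.  -0.7] op 0.003
shift in tool cm [ 0.03  0.51 -0.27]
scene lid y pct [-77. -76.  -1.  89.  90.] x [-42. 121.]
side lid y pct [-78. -77. -45.  79.  85.] x [-42. 121.]
```

>>> {"name": "send_rows", "arguments": {
  "motion": [0, 0.25, 0, 0, 0, 0, 0.2, 0, 0, 0, 0, 0, 0, 0, 0]
}}

```text
time: 7.3
eef_pos: [0.6188, -0.0374, 0.1753]
tcp_rot: [0.993, -0.115, 0.008, 0.001]
contact_force: [-0.2, 0.2, -1.0]
opening: 0.001
```

>>> {"name": "send_rows", "arguments": {
  "motion": [0, 0.2, 0, 0, 0]
}}

```text
time: 7.4
eef_pos: [0.6184, -0.0391, 0.1753]
tcp_rot: [0.993, -0.115, 0.008, 0.0]
contact_force: [2.1, 7.8, 0.7]
opening: -0.001
```

>>> {"name": "send_rows", "arguments": {
  "motion": [0, 0.2, 0, 0, 0]
}}

```text
time: 7.5
eef_pos: [0.6184, -0.0391, 0.1754]
tcp_rot: [0.993, -0.116, 0.009, -0.002]
contact_force: [2.6, 9.6, 0.1]
opening: 0.002
```

Force stepped from about 1.5 N up to about 10 N and motion stopped, so the lid has met its end stop. I'll hold briefly, back off outward, then rise and check.

>>> {"name": "send_rows", "arguments": {
  "motion": [0, 0.05, 0, 0, 0, 0, -0.5, 0, 0, 0, 0, -1, 0, 0, 0, 0, -1, 0, 0, 0, 0, 0, -2.5, 0, 0, 0, 0, -3, 0, 0, 0, 0, -3, 0, 0, 0, 0, 0, 0, 0]
}}

```text
time: 8.3
eef_pos: [0.6221, -0.0116, 0.2612]
tcp_rot: [0.993, -0.114, 0.006, -0.001]
contact_force: [1.1, 0.5, 1.3]
opening: -0.0
```

```bash
python3 lid.py b; python3 -c "
from h import *
togo(-112,-72,240)"
```

```text
t 8.3 tcp [ 0.6221 -0.0116  0.2612] yaw err deg -0.05 tilt z [ 0.012  0.001 -1.   ] bal xyz mm [ 37.  119.6 261.2] F [1.1 0.5 1.3] op -0.0
shift in tool cm [0.21 2.69 8.31]
scene lid y pct [-82. -81.  -2.  83.  84.] x [-42. 121.]
side lid y pct [-84. -83. -51.  73.  79.] x [-42. 121.]
t 8.4 tcp [ 0.62   -0.0114  0.2561] yaw err deg -0.05 tilt z [ 0.004  0.002 -1.   ] bal xyz mm [ 34.9 119.4 256.1] F [-0.3  0.2 -0.4] op -0.001
shift in tool cm [-14.68  19.16   1.51]
```

View pics/bside.png

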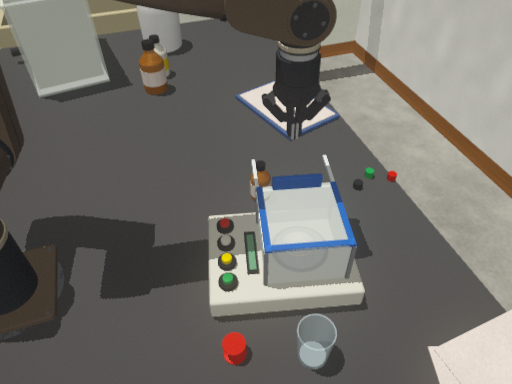

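The side view shows the lid over the shield, with edges at -82 to +83 mm, so it is shut to about 0-1 mm. Bottle, spool and beaker haven't moved. Next I'll go above the green key, at (228,280) in this view, and turn the jaws parallel to the key row so the gripper body stays clear of the shield.

>>> {"name": "send_rows", "arguments": {
  "motion": [-2.1, 2.7, 0, 0, 0, -2.1, 2.7, 0, 0, 0, -2.1, 2.7, 0, 0, 0, -2.1, 2.7, 0, 0, 0, -2.1, 2.7, 0, 0, 0, -2.1, 2.7, 0, 0, 0, -2.1, 2.7, 0, 0, 0, 0, 0, 0, 0, 0]
}}

```text
time: 9.2
eef_pos: [0.4216, -0.1622, 0.239]
tcp_rot: [0.994, -0.112, -0.011, -0.004]
contact_force: [-0.3, 0.5, -0.5]
opening: 0.003
```

>>> {"name": "send_rows", "arguments": {
  "motion": [0, 0, 0, -0.131, 0, 0, 0, 0, -0.131, 0, 0, 0, 0, -0.131, 0, 0, 0, 0, -0.131, 0, 0, 0, 0, -0.131, 0, 0, 0, 0, -0.131, 0, 0, 0, 0, -0.131, 0, 0, 0, 0, -0.131, 0, 0, 0, 0, -0.131, 0, 0, 0, 0, -0.131, 0, 0, 0, 0, -0.131, 0, 0, 0, 0, 0, 0]
}}

```text
time: 10.4
eef_pos: [0.4176, -0.1527, 0.219]
tcp_rot: [0.803, 0.596, -0.011, -0.027]
contact_force: [-0.3, -0.0, -0.4]
opening: -0.001
```

```bash
python3 -c "
from h import *
togo(-112,-72,130)
im,d=cams.read_camera('wrist'); save('w3',im)"
```

```text
t 10.4 tcp [ 0.4176 -0.1527  0.219 ] yaw err deg 86.26 tilt z [-0.049  0.031 -0.998] bal xyz mm [-130.2  -64.1  219. ] F [-0.3 -0.  -0.4] op -0.001
shift in tool cm [-0.8   2.36  8.77]
```

View pics/w3.png

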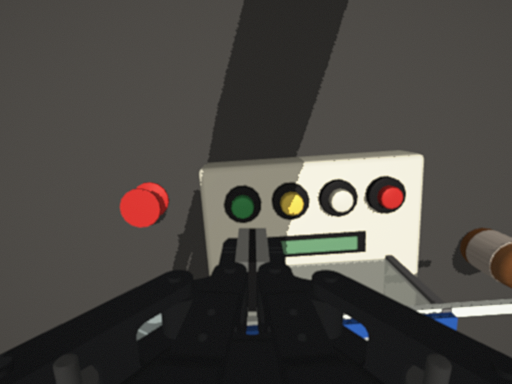

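>>> {"name": "send_rows", "arguments": {
  "motion": [-0.3, 0.8, 0, -0.065, 0, -0.3, 0.8, 0.5, 0, 0, -0.2, 0.8, 1.5, 0, 0, 0, 0, 1.5, 0, 0, 0, 0, 1.5, 0, 0, 0, 0, 1.5, 0, 0, 0, 0, 0, 0, 0]
}}

```text
time: 11.15
eef_pos: [0.4367, -0.1632, 0.1456]
tcp_rot: [0.789, 0.613, -0.011, -0.03]
contact_force: [0.2, 0.6, 0.4]
opening: -0.0
```

```bash
python3 -c "
from h import *
togo(-112,-72,90); print(ctrl.get_state()['qpos'])
im,d=cams.read_camera('wrist'); save('w4',im)
for c in ('side','scene'):
  im,d=cams.read_camera(c); save('s4'+c,im)"
```

```text
t 11.15 tcp [ 0.4367 -0.1632  0.1456] yaw err deg 88.72 tilt z [-0.054  0.034 -0.998] bal xyz mm [-109.2  -70.   145.6] F [0.2 0.6 0.4] op -0.0
shift in tool cm [-0.31  0.06  5.56]
[-5.75519192e-01 -5.42242404e-02  2.11637317e+00 -6.22831819e-04
  1.14313611e+00 -1.89573091e+00]
```

View pics/w4.png

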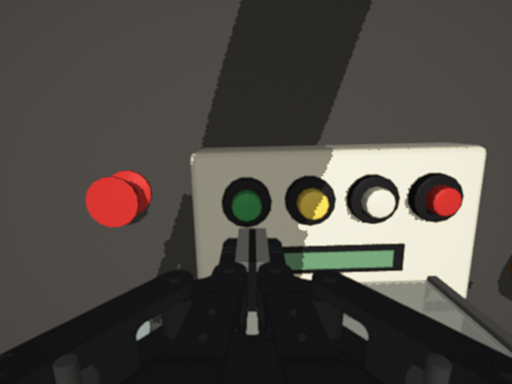

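View pics/s4side.png

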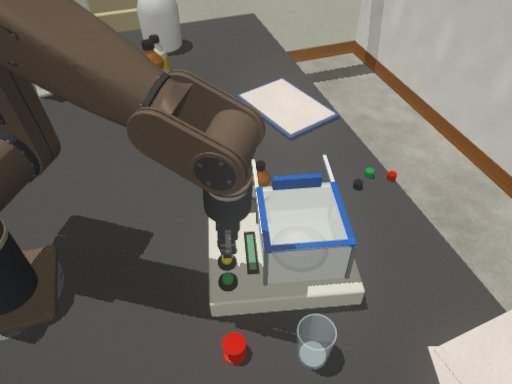

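Wrist view shows the green key at (246,206), straight ahead of the fingertips at column 252. I'll cross-check its position with the wrist depth.

```bash
python3 -c "
from h import *
s=ctrl.get_state(); im,d=cams.read_camera('wrist'); p=cams.camera_params('wrist')
hsv=cv2.cvtColor(im,cv2.COLOR_RGB2HSV).astype(int);H,S=hsv[...,0],hsv[...,1]
m=(abs(H-65)<20)&(S>120)&(d>0); m[:,:220]=0;m[:,275:]=0;m[:175]=0;m[232:]=0
v,u=np.nonzero(m);z=d[v,u];P=np.c_[(u-p['cx'])/p['fx']*z,(v-p['cy'])/p['fy']*z,z,np.ones(len(z))]@p['mount'].T
W=R.from_quat(s['tcp_rot']).apply(P[:,:3])+s['eef_pos']; t=W[:,2]>.078; W=W[t];T=P[t,:3]
print(len(W),W.mean(0),(W.max(0)+W.min(0))/2,'tool cm',(T.max(0)+T.min(0))*50)
togo(-112,-72,90)"
```

```text
671 [ 0.43286783 -0.1649092   0.08135272] [ 0.43336211 -0.16507234  0.08095424] tool cm [-0.27941133 -0.11266959  6.83002292]
t 11.35 tcp [ 0.4387 -0.1646  0.1493] yaw err deg 88.84 tilt z [-0.048  0.03  -0.998] bal xyz mm [-106.9  -70.9  149.3] F [1.2 0.  0.3] op -0.001
shift in tool cm [-0.22 -0.19  5.95]
```

Wrist camera puts the key at (0.433, -0.165), in agreement. Descending.

>>> {"name": "send_rows", "arguments": {
  "motion": [-0.2, -0.1, 1.5, 0, 0, 0, 0, 1.5, 0, 0, 0, 0, 1, 0, 0, 0, 0, 0.7, 0, 0, 0, 0, 0, 0, 0]
}}

```text
time: 11.85
eef_pos: [0.4389, -0.1673, 0.1063]
tcp_rot: [0.79, 0.613, -0.008, -0.021]
contact_force: [-0.8, 0.0, -0.0]
opening: 0.001
```

```bash
python3 -c "
from h import *
togo(-112,-72,82)"
```

```text
t 11.85 tcp [ 0.4389 -0.1673  0.1063] yaw err deg 88.71 tilt z [-0.038  0.024 -0.999] bal xyz mm [-106.1  -73.5  106.3] F [-0.8  0.  -0. ] op 0.001
shift in tool cm [ 0.1  -0.49  2.45]
```

>>> {"name": "send_rows", "arguments": {
  "motion": [0.1, -0.3, 0.6, 0, 0, 0, -0.3, 0.6, 0, 0, 0, 0, 0.3, 0, 0, 0, 0, 0, 0, 0]
}}

```text
time: 12.25
eef_pos: [0.4331, -0.1647, 0.0918]
tcp_rot: [0.79, 0.613, -0.007, -0.02]
contact_force: [-0.8, 0.3, 0.1]
opening: 0.007
```

```bash
python3 -c "
from h import *
togo(-112,-72,82)"
```

```text
t 12.25 tcp [ 0.4331 -0.1647  0.0918] yaw err deg 88.7 tilt z [-0.036  0.022 -0.999] bal xyz mm [-112.3  -72.3   91.8] F [-0.8  0.3  0.1] op 0.007
shift in tool cm [0.02 0.07 0.98]
```

Centred, 10 mm above the key. I'll press in small steps, watching the force.

>>> {"name": "send_rows", "arguments": {
  "motion": [0, 0, 0.4, 0, 0, 0, 0, 0.4, 0, 0, 0, 0, 0.2, 0, 0]
}}

```text
time: 12.55
eef_pos: [0.4333, -0.1648, 0.0818]
tcp_rot: [0.79, 0.613, -0.007, -0.019]
contact_force: [-0.3, 0.2, 0.4]
opening: 0.003
```

>>> {"name": "send_rows", "arguments": {
  "motion": [0, 0, 0.2, 0, 0, 0, 0, 0.2, 0, 0]
}}

```text
time: 12.75
eef_pos: [0.4333, -0.1649, 0.078]
tcp_rot: [0.79, 0.613, -0.007, -0.019]
contact_force: [-1.1, 0.7, 2.7]
opening: -0.002
```

>>> {"name": "send_rows", "arguments": {
  "motion": [0, 0, 0.2, 0, 0]
}}

```text
time: 12.85
eef_pos: [0.4333, -0.1649, 0.0761]
tcp_rot: [0.79, 0.613, -0.007, -0.019]
contact_force: [-1.0, 1.6, 6.3]
opening: 0.002
```

>>> {"name": "send_rows", "arguments": {
  "motion": [0, 0, 0.1, 0, 0]
}}

```text
time: 12.95
eef_pos: [0.4334, -0.1649, 0.076]
tcp_rot: [0.79, 0.613, -0.007, -0.02]
contact_force: [-4.1, 3.0, 10.9]
opening: -0.001
```

>>> {"name": "send_rows", "arguments": {
  "motion": [0, 0, 0.05, 0, 0]
}}

```text
time: 13.05
eef_pos: [0.4333, -0.1649, 0.0762]
tcp_rot: [0.79, 0.613, -0.008, -0.02]
contact_force: [-3.1, 0.7, 5.8]
opening: 0.004
```

>>> {"name": "send_rows", "arguments": {
  "motion": [0, 0, -0.3, 0, 0, 0, 0, -0.5, 0, 0, 0, 0, -1, 0, 0, 0, 0, -1.5, 0, 0, 0, 0, -2.5, 0, 0, 0, 0, -2.5, 0, 0, 0, 0, -2.5, 0, 0, 0, 0, 0, 0, 0]
}}

```text
time: 13.85
eef_pos: [0.4375, -0.1674, 0.1897]
tcp_rot: [0.79, 0.613, -0.007, -0.019]
contact_force: [0.4, 0.1, -0.6]
opening: 0.0
```

```bash
python3 lid.py c; python3 -c "
from h import *
im,d=cams.read_camera('wrist'); save('w5',im)"
```

```text
t 13.85 tcp [ 0.4375 -0.1674  0.1897] yaw err deg 88.71 tilt z [-0.035  0.021 -0.999] bal xyz mm [-107.4  -73.9  189.7] F [ 0.4  0.1 -0.6] op 0.0
shift in tool cm [17.01 14.4   0.82]
scene lid y pct [-83. -81. -17.  83.  84.] x [-42. 121.]
side lid y pct [-84. -83. -44.  75.  79.] x [-42. 121.]
```

View pics/w5.png

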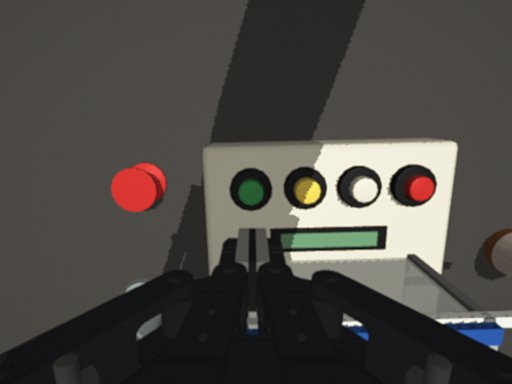

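View pics/cside.png

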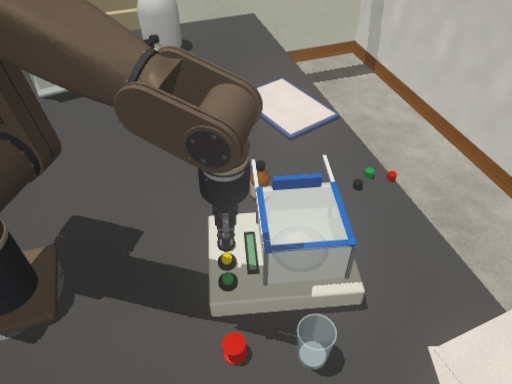

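Lid still shut, and all four keys look alike in the wrist view (row about 187). I'll check the key heights, then hand in.

>>> {"name": "send_rows", "arguments": {
  "motion": [0, 0, -1, 0, 0, 0, 0, -1, 0, 0, 0, 0, 0, 0, 0, 0, 0, 0, 0, 0]
}}

```text
time: 14.4
eef_pos: [0.4338, -0.165, 0.202]
tcp_rot: [0.79, 0.613, -0.01, -0.027]
contact_force: [-0.3, -0.4, -0.7]
opening: 0.001
```

```bash
python3 - <<'E'
from h import *
s=ctrl.get_state(); im,d=cams.read_camera('wrist'); p=cams.camera_params('wrist')
hsv=cv2.cvtColor(im,cv2.COLOR_RGB2HSV).astype(int);H,S=hsv[...,0],hsv[...,1]; V=hsv[...,2]
v,u=np.nonzero(d>0);z=d[v,u];P=np.c_[(u-p['cx'])/p['fx']*z,(v-p['cy'])/p['fy']*z,z,np.ones(len(z))]@p['mount'].T
W=R.from_quat(s['tcp_rot']).apply(P[:,:3])+s['eef_pos']
by=np.array([-np.sin(a),np.cos(a)])
for i,n in enumerate(('green','yellow','white','red')):
    t=np.linalg.norm(W[:,:2]-(G+by*.048*i),axis=1)<.007
    print(n,t.sum(),np.median(W[t,2]).round(4))
for c in ('scene','side'):
    im2,d2=cams.read_camera(c)
    for t in ('amber','beaker','spool','dish'):
        for q in spotter.trace(t,c)[:1]:
            print(c,t,round(q['conf'],2),np.round(q['bbox']),np.round(np.median(world(c,q['mask'],d2),0),3))
loc()
workorder.sign_off()
E
```

```text
green 2647 0.2817
yellow 2576 0.2875
white 190 0.0818
red 184 0.0817
scene amber 0.58 [264. 255.  24.  36.] [0.6   0.112 0.071]
scene beaker 0.66 [172. 129.  25.  22.] [ 0.542 -0.339  0.074]
scene spool 0.67 [232. 131.  14.  22.] [ 0.413 -0.268  0.038]
side amber 0.82 [251. 160.  22.  39.] [0.587 0.089 0.075]
side spool 0.59 [220. 330.  27.  39.] [ 0.41  -0.281  0.04 ]
t 14.95 tcp [ 0.4339 -0.1651  0.2022] yaw err deg 88.69 tilt z [-0.049  0.031 -0.998] bal xyz mm [-111.5  -72.5  202.2] F [ 0.3  0.6 -0. ] op 0.005
the job is handed in; nothing more can be done
```

I pushed the lid shut, then pressed the green key to its bottom and released it. The fingers were closed throughout, and the job was handed in at about 15 s. The sign-off reports no verdict.

- **Lid:** I pushed the tab until the lid met its end stop at about 10 N. After the press, the scene camera put the lid edges at about -83 and +84 mm, where fully shut is ±82, so it is shut to about 1 mm.
- **Green key:** The fingertips went down 6 mm, from 82 to 76 mm above the bench, with a vertical force peaking at about 11 N. I then withdrew straight up.
- **Other keys and things on the bench:** White and red measured 82 mm, which is up. Bottle, spool and beaker showed no shift beyond 2–3 mm in the scene camera.
- **Arm:** It ended 0.20 m above the bench, touching nothing.

**Checks that failed or disagreed:**
- The final height check for green and yellow was no good: it picked up the gripper's own points, reading about 0.28 m. That both are up rests only on the wrist picture taken after the press.
- The last detector pass did not report the dish, or the beaker in the side view. The bottle's side-view median differed from the start by about 20 mm, while its scene-view position was unchanged; I put the shift down to how much of the bottle was in view.
- The tool leaned up to about 3° near the end; the press was done at about 2.4°.

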